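Sort the bench sweep: load and close the drilling jig, put the rest away

ROBOT

A 6-joint arm with a two-finger parallel gripper is mounted at the origin on a cart in front of the work surface, level with it; the furniture and walls round the work are solid. World frame = base frame: x ahead of the robot, y to its left, z up, the work surface at z = 0. Lengths are in m, angles in degrees, forces in N, time in s.
With the tool pointing down it reaches from about 0.4 to 0.825 m from the base axis. Payload 7 kg.
Tool frame: the origin (TCP) lies between the finger pads; the fingertips stand 22 mm ahead of it and the grasp point (between the pads) lies 3 mm ahead of it; z points along the fingers, y is the direction in which the jaws open and shut (so a half turn about z gives the same grasp; the last joint's range is limited). The gripper opens to 88 mm and grips with 3 to 60 N. Pads are 19 mm wide; open, the fingers measure 130 mm over their backs; the gripper's body (78 mm by 193 mm) begins 47 mm behind the grasp point.
Start: joints at [88.757, 20.546, 0.682, 0, -70.136, -16.507], TCP at [0.206, 0.643, 0.249] pointing down, gripper open.
Joint ranges: [-176.03, 176.03], [-82.01, 121.73], [-58.28, 71.71], [-173.87, 95.51], [-174.79, -0.11], [-173.66, 173.66]. Speed limits (degrees/s): [136.94, 136.94, 172.46, 180, 180, 180].

INTERFACE

Orientations are given as [roll, pitch, yaw] about the fixed x, y, z axes, in that order (R = Rz(yaw) Ry(pitch) Rx(roll)).
In Python, from plant import telemetry, cams, r gives the robot as it stands.
- The arm moves only by the tool carry_out, never from a script. Its argument "commands" is one flat list of numbers, 5 for each row, row after row: the shift along the world's x, y, z as a fraction of full scale, then the turn about the world's z as a fraction of full scale, then the gripper's target within -1 to 1 (shut at 1, half-way at 0, fully open at -1). In form: [x, y, z, turn, claw, x, y, z, turn, claw, ...]. A call has 1 to 8 rows; each row shifts and turns the commanded pose from where the row before left it; what a row does not reach is not made up. Full scale, the value 1, is 0.04 m for a shift and 4 degrees for a turn. A row lasts 1/10 s, in which the tool goes at most 50 mm and 8.59 degrees, less where a joint would pass 70% of its speed; a pose out of reach is approached as far as the arm can. A call with a number of a shift or a turn outside -1 to 1 is refused whole. A call with a gripper value outside its range is refused whole. The fingers move at their own pace and stop on an object; "grip_force" is the grip in N (left out, the last holds). Time passes only in rows, so rows that do not move let the fingers close. It gives the time, the measured TCP pose, the force and the opening at its end, in the units of the state.
- telemetry.get_state(): the state, without advancing time (a new reading comes with each control period).
- cams.capture(name): name is "scene" or "side" or "wrist"; returns a dict with "frame" (384x512x3 uint8, red, green, blue), "camera_matrix" (3x3 intrinsics, pixels), "camera_from_world" (4x4, takes a point from world to camera coordinates); the wrist camera has in their place "mount" (4x4, takes a point from camera to tool coordinates, whose origin is the TCP and whose axes are the flange's). Camera axes: x right, y down, z forward; pixel columns grow to the right and rows downward; lengths in m; the calibration is good to about 2 mm. A picture is of the moment at which its call begins: read the wrist's pose just before it. There is no depth.
- r.close_job(): hands the job in, once; it reports no verdict.
The state is a dict: "time_s": time; "joints": joint angles; "qd": joint speeds; "joint_torque": joint torques, N m; "tcp_pos": TCP position; "eef_rot": TCP orientation; "contact_force": force on the tool from outside, world axes, zero at the start; "moment": the same for the moment, N m; "gripper_width": finger opening in m.
Only numpy, scipy, OpenCV 4.12 (cv2) and the standard library are available. Lean on these libraries where they do the work, as an engineer would, in place of code of your own. Each camera call takes 0.05 s, during which the arm holds its last target. There are 200 camera calls.

TASK

Sort the mixed pieces lying at the left front of the bench to where each belongs. Lay the short copper strip lengthwise and centred on the white bed of the drilling jig, between its two end blocks, and only then close the jig with the drilling plate: its two holes over the two dowel pins, fully down and flat on the blocks. The long copper strip goes flat into the wooden tray and the silver ring into the near china dish; leave everything released and at rest.

Things in the scene. Friction and masses are not known exactly. Their poses are not given: they have to be found in the camera images.
- short_strip: Short copper strip, a loose plain bar 12 x 55 x 8 mm (x, y, z), 45 g. Origin at the centre of its underside, long axis y. Grip it across its 12 mm width.
- long_strip: Long copper strip, a loose plain bar 12 x 85 x 8 mm (x, y, z), 70 g. Origin at the centre of its underside, long axis y. Too long to go between the jig's blocks.
- ring: Silver ring, loose, lying flat: plain round band of 21 mm outer diameter, 6 mm high, 12 g. Origin at the centre of its underside.
- drill_plate: Drilling plate, loose: flat aluminium plate 36 x 114 x 6 mm (x, y, z), about 120 g, with a steel bar grip on its middle, 16 wide (x) x 32 long (y), top 28 mm above the plate underside. Two 10 mm through holes on the long axis y, 46 mm either side of the centre (the four small dark spots are drill bushes). Origin at the centre of the underside. Fits either way round.
- jig: Drilling jig, fixed on the 26 mm thick black slate: dark steel base 60 x 118 x 8 mm (x, y, z), white plastic bed 22 x 68 mm on its middle (8 mm above the underside). At y = +-46 mm stand aluminium blocks 36 x 22 mm, tops 22 mm above the underside, each with a dowel pin of 6 mm diameter, 14 mm tall, tapered. 70 mm between blocks, x sides open for fingers. Origin: centre of the underside.
- offcut_tray: Wooden offcut tray, fixed, open on top: 84 x 116 x 14 mm (x, y, z) outside, walls and floor 4 mm thick. Origin at the centre of its underside, long axis y.
- dish: White china dish, fixed, shallow and round: 103 mm across and 17 mm high; its flat floor, about 70 mm across, lies 5 mm above its underside, the wall slopes outwards. (A similar dish at the far back beside the brush jar, and the smaller bowls, are not meant.) Origin at the centre of its underside.

How it is judged (in metres and radians):
On the way:
1. the short strip lies centred on the jig's bed while the drilling plate is not yet on the jig (x of short_strip in the frame of jig between -0.01 and 0.01 m and y of short_strip in the frame of jig between -0.012 and 0.012 m and z of short_strip in the frame of jig below 0.0125 m and angle between the y axis of short_strip and the y axis of jig, either way round below 0.25 rad and horizontal distance between drill_plate and jig above 0.06 m), for 0.2 s.
At the end, for the whole second after the job is handed in: Short strip on the jig bed, centre within 10 mm across, 12 mm along, 0.25 rad of its axis. Plate on both pins, within 2.5 mm of fully down, 6 mm of centre. Long strip flat on the tray floor. Ring down in the dish, within 40 mm of its centre. All at rest, the strip laid before the plate (x of short_strip in the frame of jig between -0.01 and 0.01 m and y of short_strip in the frame of jig between -0.012 and 0.012 m and z of short_strip in the frame of jig below 0.0125 m and angle between the y axis of short_strip and the y axis of jig, either way round below 0.25 rad and x of drill_plate in the frame of jig between -0.006 and 0.006 m and y of drill_plate in the frame of jig between -0.006 and 0.006 m and z of drill_plate in the frame of jig between 0.019 and 0.0245 m and angle between the y axis of drill_plate and the y axis of jig, either way round below 0.15 rad and angle between the z axis of drill_plate and the z axis of jig, either way round below 0.06 rad and x of long_strip in the frame of offcut_tray between -0.032 and 0.032 m and y of long_strip in the frame of offcut_tray between -0.03 and 0.03 m and z of long_strip in the frame of offcut_tray between 0.001 and 0.009 m and angle between the z axis of long_strip and the z axis of offcut_tray, either way round below 0.1 rad and horizontal distance between ring and dish below 0.04 m and z of ring in the frame of dish between 0.001 and 0.016 m and linear speed of each of short_strip, long_strip, ring, drill_plate below 0.02 m/s); the robot touches nothing.
It also fails if it takes over 99 s, if anything falls off the work surface, if the arm or the gripper's body presses on something with over 40 N, if the wrist force passes 120 N, or if a joint passes its speed limit or range.

## Working session

There is one attempt and no reset: what is moved stays moved. The work goes in short steps, Python scripts to look and compute and a tool call to move; the robot and the scene stay as the last step left them, time stands still between calls to the robot, and variables do not carry over. Pictures are saved under pics/ and viewed, about 12 in all and at most 16, crops included, and the job is handed in when it is done.

Besides the shell and the picture viewer there is one more tool, called after ">>>" as name(argument=value, ...) on one line, values as JSON. carry_out: Moves the arm, as the interface text tells. Shift numbers are shares of 0.04 m and turn numbers shares of 4 degrees, none past 1 either way. Its arguments: {"type":"object","properties":{"commands":{"type":"array"},"grip_force":{"type":"number"}},"required":["commands"]}

```bash
ls; mkdir -p pics; python3 - <<'E'
from plant import telemetry, cams, r
import cv2,pickle,numpy as np
s=telemetry.get_state();print(s)
d={}
for n in("scene","side","wrist"):
    c=cams.capture(n);d[n]=c
    cv2.imwrite(f"pics/{n}0.png",cv2.resize(c["frame"][:,:,::-1],(800,600),interpolation=cv2.INTER_CUBIC))
    print(n,{k:np.round(v,4).tolist() for k,v in c.items() if k!="frame"})
d["state"]=s
pickle.dump(d,open("d0.pkl","wb"))
E
```

```text
pics
{'time_s': 0.0, 'joints': array([ 8.87580744e+01,  2.05924585e+01,  6.32876139e-01, -1.92689735e-02,
       -7.01365452e+01, -1.65061008e+01]), 'qd': array([-0.09886497, -0.05249719,  0.07115478,  0.06783993,  0.05144028,
       -0.06232431]), 'joint_torque': array([-1.27164363e-03, -5.82710016e+01,  2.93047893e+01,  6.99743852e+00,
        6.81135280e-03, -1.60322097e-04]), 'tcp_pos': array([0.20565952, 0.64242114, 0.24760697]), 'eef_rot': array([ 1.79902687e+02, -9.94662029e-03, -1.77545803e+01]), 'contact_force': array([0.22087074, 0.01671127, 0.10147327]), 'moment': array([-0.00041033,  0.01026941,  0.03216726]), 'gripper_width': 0.08744985699894689}
scene {'camera_matrix': [[353.9795, 0.0, 254.4287], [0.0, 353.9795, 192.4499], [0.0, 0.0, 1.0]], 'camera_from_world': [[-0.5476, -0.8367, -0.0009, 0.3244], [-0.6146, 0.403, -0.6781, 0.3241], [0.5678, -0.3708, -0.735, 0.5949], [0.0, 0.0, 0.0, 1.0]]}
side {'camera_matrix': [[387.3672, 0.0, 245.4448], [0.0, 387.3672, 192.0211], [0.0, 0.0, 1.0]], 'camera_from_world': [[-0.9685, -0.2487, -0.0115, 0.5048], [-0.1379, 0.5743, -0.807, 0.083], [0.2073, -0.78, -0.5905, 0.9208], [0.0, 0.0, 0.0, 1.0]]}
wrist {'camera_matrix': [[298.8922, 0.0, 255.0424], [0.0, 298.8922, 190.7482], [0.0, 0.0, 1.0]], 'mount': [[-0.0003, -0.9597, -0.2809, 0.0751], [1.0, -0.0001, -0.0006, 0.0008], [0.0006, -0.2809, 0.9597, -0.1346], [0.0, 0.0, 0.0, 1.0]]}
```

View pics/scene0.png

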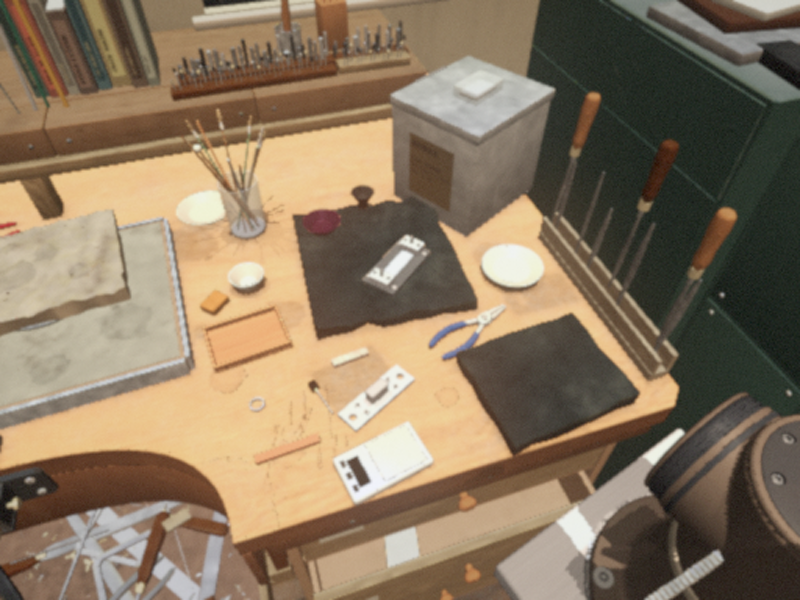

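View pics/side0.png

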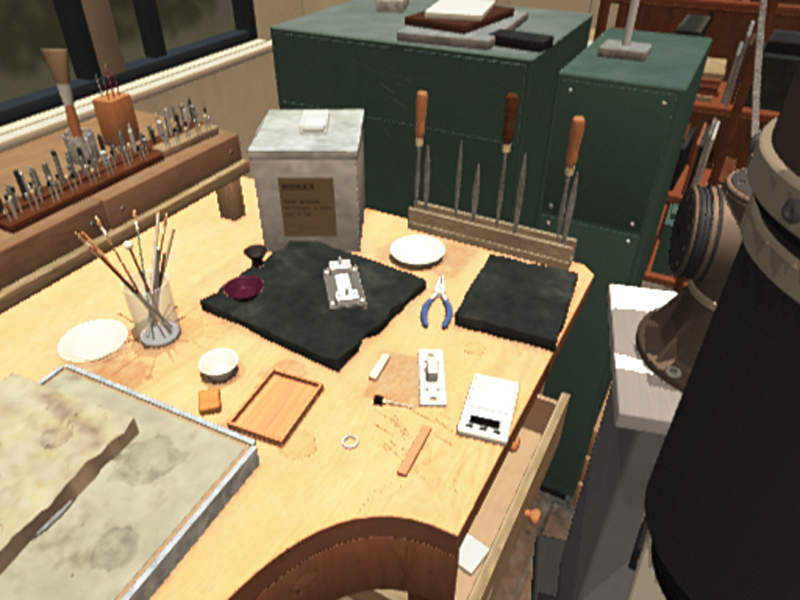

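View pics/wrist0.png

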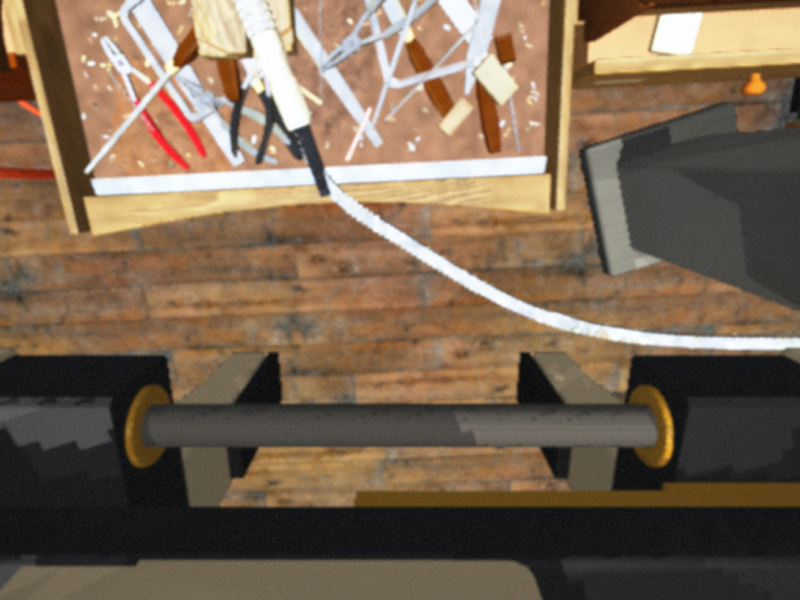

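The scene view (800x600) shows the plate at (377,397), short strip (350,357), long strip (287,449), ring (257,404), jig (398,264), tray (248,338) and dish (512,267). The side view shows the same pieces at (432,377), (380,366), (415,450), (350,440), (345,283), (277,406) and (417,250). The wrist camera is over the floor.

```bash
cat > h.py <<'E'
import numpy as np,cv2,pickle
from scipy.spatial.transform import Rotation as R
def ray(c,px,z,T=None):
    """pixel (native) -> world at height z; T = world_from_camera"""
    if T is None: T=np.linalg.inv(c["camera_from_world"])
    d=T[:3,:3]@np.linalg.inv(c["camera_matrix"])@[px[0],px[1],1]
    o=T[:3,3]; return o+d*(z-o[2])/d[2]
def wristT(c,s):
    T=np.eye(4);T[:3,:3]=R.from_euler("xyz",s["eef_rot"],degrees=True).as_matrix();T[:3,3]=s["tcp_pos"]
    return T@c["mount"]
E
python3 - <<'E'
from h import *
d=pickle.load(open("d0.pkl","rb"))
P={"plate":((377,397),(432,377),.006),"plA":((345,419),(434,400),.006),"plB":((407,374),(430,354),.006),
"short":((350,357),(380,366),.008),"sA":((333,361),(373,377),.008),"sB":((367,352),(386,356),.008),
"long":((287,449),(415,450),.008),"lA":((256,457),(402,470),.008),"lB":((319,440),(427,430),.008),
"ring":((257,404),(350,440),.006),"jig":((398,264),(345,283),.036),"jA":((378,279),(351,299),.048),"jB":((415,240),(340,265),.048),
"tray":((248,338),(277,406),.01),"trA":((207,330),(299,373),.014),"trB":((280,311),(322,377),.014),"trC":((291,347),(283,442),.014),"trD":((216,368),(230,424),.014),"dish":((512,267),(417,250),.012)}
for k,(a,b,z) in P.items():
    print(k,np.round(ray(d["scene"],np.array(a)/1.5625,z)[:2],3),np.round(ray(d["side"],np.array(b)/1.5625,z)[:2],3))
E
```

```text
plate [0.406 0.156] [0.408 0.157]
plA [0.401 0.21 ] [0.397 0.202]
plB [0.416 0.099] [0.42  0.108]
short [0.485 0.153] [0.487 0.154]
sA [0.492 0.177] [0.491 0.179]
sB [0.479 0.128] [0.484 0.13 ]
long [0.402 0.294] [0.404 0.296]
lA [0.414 0.331] [0.413 0.33 ]
lB [0.391 0.254] [0.395 0.259]
ring [0.487 0.299] [0.489 0.298]
jig [0.587 0.003] [ 0.589 -0.003]
jA [0.565 0.054] [0.56  0.055]
jB [ 0.609 -0.046] [ 0.608 -0.037]
tray [0.598 0.264] [0.603 0.268]
trA [0.643 0.31 ] [0.596 0.203]
trB [0.618 0.202] [0.56  0.203]
trC [0.544 0.218] [0.569 0.328]
trD [0.569 0.324] [0.649 0.317]
dish [ 0.497 -0.167] [ 0.5   -0.174]
```

>>> carry_out(commands=[0.25,-0.42,0,-0.88,-1,0.25,-0.42,0,-0.88,-1,0.25,-0.42,0,-0.88,-1,0.25,-0.42,0,-0.88,-1,0.25,-0.42,0,-0.88,-1,0.25,-0.42,0,-0.88,-1,0.25,-0.42,0,-0.88,-1,0.25,-0.42,0,-0.88,-1], grip_force=20)

```text
time_s: 0.95
tcp_pos: [0.2861, 0.5075, 0.2483]
eef_rot: [180.0, -0.0, -46.1]
contact_force: [0.7, -0.1, -0.3]
gripper_width: 0.0876
```

>>> carry_out(commands=[0.25,-0.42,0,-0.88,-1,0.25,-0.42,0,-0.88,-1,0.25,-0.42,0,-0.88,-1,0.25,-0.42,0,-0.88,-1,0.25,-0.42,0,-0.88,-1,0.25,-0.42,0,-0.88,-1,0.25,-0.42,0,-0.88,-1,0.25,-0.42,0,-0.88,-1])

```text
time_s: 1.75
tcp_pos: [0.366, 0.3732, 0.2484]
eef_rot: [180.0, -0.0, -74.2]
contact_force: [0.9, 0.2, 1.1]
gripper_width: 0.0874
```

>>> carry_out(commands=[0.25,-0.42,0,-0.88,-1,0.25,-0.42,0,-0.88,-1,0.25,-0.42,0,-0.88,-1,0.25,-0.42,0,-0.88,-1,0.25,-0.42,0,-0.88,-1,0.25,-0.42,0,-0.88,-1,0.25,-0.42,0,-0.88,-1,0,0,0,0,-1])

```text
time_s: 2.55
tcp_pos: [0.4362, 0.2548, 0.2484]
eef_rot: [180.0, -0.0, -98.9]
contact_force: [0.1, 0.2, -0.2]
gripper_width: 0.0876
```

```bash
cat > look.py <<'E'
import sys
from plant import telemetry,cams
from h import *
def look(name,n="wrist"):
    s=telemetry.get_state();c=cams.capture(n);c["s"]=s
    cv2.imwrite(f"pics/{name}.png",cv2.resize(c["frame"][:,:,::-1],(800,600),interpolation=cv2.INTER_CUBIC))
    pickle.dump(c,open(name+".pkl","wb"))
    print(s["time_s"],np.round(s["tcp_pos"],4),np.round(s["eef_rot"],2),np.round(s["contact_force"],1),round(s["gripper_width"],4))
if __name__=="__main__": look(*sys.argv[1:])
E
python3 look.py w1
```

```text
2.55 [0.4362 0.2548 0.2484] [ 1.7998e+02 -3.0000e-02 -9.8900e+01] [ 0.1  0.2 -0.2] 0.0876
```

View pics/w1.png

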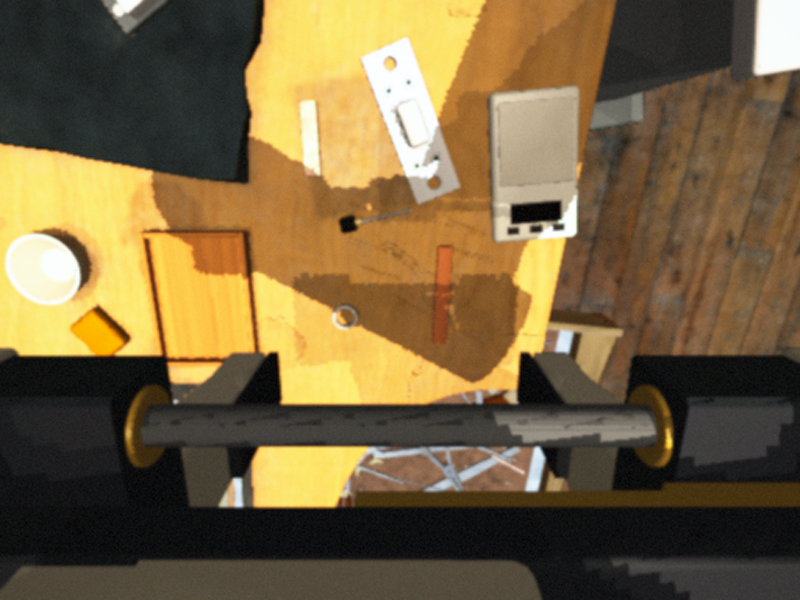

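Wrist view (800x600) shows everything: short strip spanning (308,100)-(312,174), plate holes (390,63) and (434,184) with grip top near (412,122), long strip (445,247)-(440,343), ring (345,317), tray corners (145,232), (246,232), (257,360), (152,360).

```bash
python3 - <<'E'
from h import *
c=pickle.load(open("w1.pkl","rb"));T=wristT(c,c["s"])
P={"s":[(308.5,100),(312.5,174),.008],"pl":[(390,63),(434,184),.006],"plcorn":[(362,58),(408,39),.006],"plcorn2":[(459,187),(419,204),.006],"l":[(445,247),(440,343),.008],"ring":[(345,317),(345,317),.006],"tray":[(145,232),(246,232),.014],"tray2":[(257,360),(152,360),.014],"grip":[(412,122),(412,122),.028],"brush":[(348,224),(410,210),.004],"scale":[(490,94),(492,240),.015]}
for k,(a,b,z) in P.items():
    A,B=[ray(c,np.array(p)/1.5625,z,T)[:2] for p in(a,b)]
    d=B-A; print(k,A.round(4),B.round(4),"mid",((A+B)/2).round(4),"len",np.linalg.norm(d).round(4),"yaw",np.degrees(np.arctan2(d[0],-d[1])).round(1))
E
```

```text
s [0.483  0.1258] [0.491  0.1785] mid [0.487  0.1521] len 0.0533 yaw 171.3
pl [0.419  0.1102] [0.3987 0.2007] mid [0.4089 0.1554] len 0.0928 yaw -167.4
plcorn [0.4387 0.1037] [0.4036 0.0966] mid [0.4212 0.1002] len 0.0358 yaw -78.6
plcorn2 [0.3796 0.206 ] [0.4125 0.2141] mid [0.3961 0.2101] len 0.034 yaw 103.9
l [0.3967 0.2512] [0.4116 0.3334] mid [0.4041 0.2923] len 0.0835 yaw 169.7
ring [0.4883 0.2981] [0.4883 0.2981] mid [0.4883 0.2981] len 0.0 yaw 180.0
tray [0.63   0.2014] [0.5511 0.2138] mid [0.5905 0.2076] len 0.0799 yaw -98.9
tray2 [0.5687 0.3221] [0.6577 0.3082] mid [0.6132 0.3151] len 0.09 yaw 81.1
grip [0.4099 0.1544] [0.4099 0.1544] mid [0.4099 0.1544] len 0.0 yaw 180.0
brush [0.4715 0.2212] [0.4203 0.2179] mid [0.4459 0.2195] len 0.0513 yaw -86.3
scale [0.3505 0.1433] [0.3597 0.2501] mid [0.3551 0.1967] len 0.1071 yaw 175.1
```

>>> carry_out(commands=[0.21,-0.43,-0.78,0,0,0.21,-0.43,-0.78,0,0,0.21,-0.43,-0.78,0,0,0.21,-0.43,-0.78,0,0,0.21,-0.43,-0.78,0,0,0.21,-0.43,-0.78,0,0,0,0,-0.25,0,0,0,0,0,0,0])

```text
time_s: 3.4
tcp_pos: [0.4854, 0.1529, 0.0499]
eef_rot: [179.9, -0.1, -98.7]
contact_force: [0.0, 1.2, 1.0]
gripper_width: 0.044
```

```bash
python3 look.py w2
```

```text
3.4 [0.4854 0.1529 0.0499] [ 1.7987e+02 -1.4000e-01 -9.8700e+01] [0.  1.2 1. ] 0.044
```

View pics/w2.png

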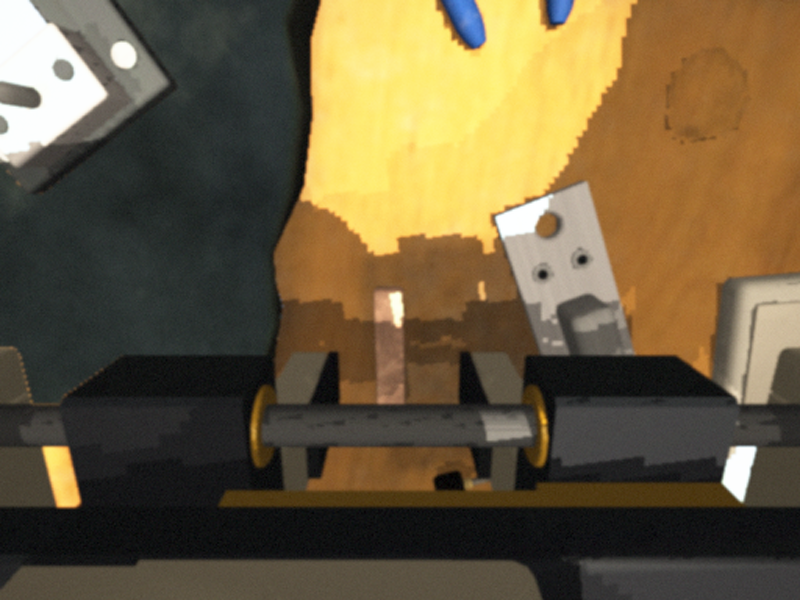

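The strip's far end is at (389,290), aligned vertically and centred between the jaws. The jig is in the upper left. Descending and gripping.

>>> carry_out(commands=[0,0,-0.4,0,0,0,0,-0.25,0,0,0,0,0,0,1,0,0,0,0,1,0,0,0,0,1,0,0,0,0,1], grip_force=25)

```text
time_s: 4.05
tcp_pos: [0.4865, 0.1536, 0.026]
eef_rot: [-180.0, 0.0, -98.7]
contact_force: [0.6, -0.9, -0.1]
gripper_width: 0.0174
```

```bash
python3 - <<'E'
from h import *
c=pickle.load(open("w2.pkl","rb"));T=wristT(c,c["s"])
for n,p,z in(("end",(389,289),.008),("hole",(548,224),.006),("jigcorner",(172,85),.034),("jigcorner2",(33,192),.034)):print(n,ray(c,np.array(p)/1.5625,z,T).round(4))
E
```

```text
end [0.4837 0.1242 0.008 ]
hole [0.4199 0.1086 0.006 ]
jigcorner [0.5359 0.0457 0.034 ]
jigcorner2 [0.588  0.0691 0.034 ]
```

>>> carry_out(commands=[0,0,0,0,1,0,0,0,0,1,0,0,0.5,0,1,0,0,0.8,0.5,1,0.2,-0.25,0.8,1,1,0.25,-0.35,0.8,1,1,0.25,-0.35,0.8,1,1,0.25,-0.35,0.4,1,1])

```text
time_s: 4.85
tcp_pos: [0.5253, 0.101, 0.1924]
eef_rot: [-179.8, 0.1, -80.5]
contact_force: [1.2, -0.4, -0.6]
gripper_width: 0.0117
```

>>> carry_out(commands=[0.25,-0.35,0,1,1,0.25,-0.35,0,1,1,0.25,-0.35,0,1,1,0.25,-0.2,0,1,1,0,0,0,0,1,0,0,0,0,1])

```text
time_s: 5.45
tcp_pos: [0.5638, 0.051, 0.1889]
eef_rot: [179.9, 0.0, -64.9]
contact_force: [-1.5, -0.1, -0.3]
gripper_width: 0.0117
```

```bash
python3 look.py w3
```

```text
5.45 [0.5638 0.051  0.1889] [ 1.7995e+02  2.0000e-02 -6.4850e+01] [-1.5 -0.1 -0.3] 0.0117
```

View pics/w3.png

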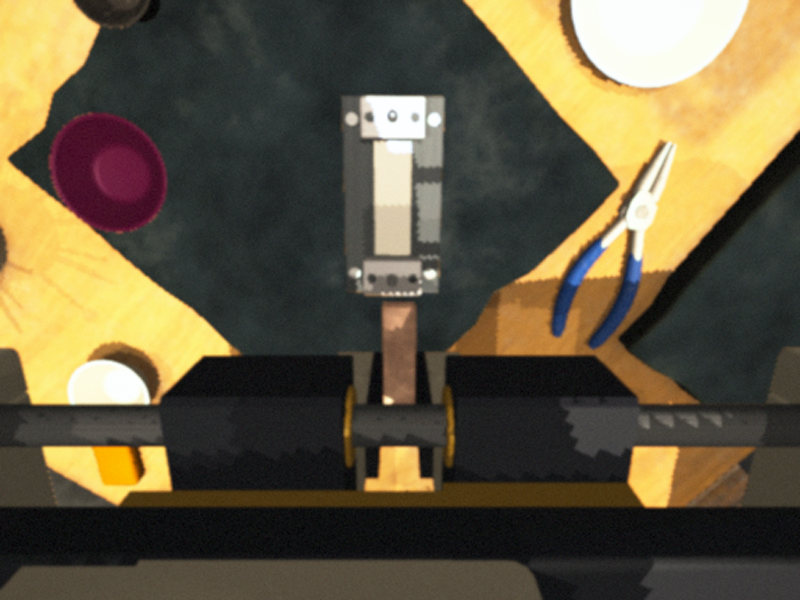

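The jig stands upright in the view. Its base screws are at (352,119), (435,119), (355,273), (430,273), and its block tops at (360,96)-(425,137) and (364,262)-(421,295). The strip is held square, its end at (399,303).

```bash
python3 - <<'E'
from h import *
c=pickle.load(open("w3.pkl","rb"));T=wristT(c,c["s"])
def m(n,a,b,z):
    A,B=[ray(c,np.array(p)/1.5625,z,T)[:2] for p in(a,b)];d=A-B
    print(n,A.round(4),B.round(4),((A+B)/2).round(4),"len",np.linalg.norm(d).round(4),"yaw",np.degrees(np.arctan2(-d[0],d[1])).round(1))
m("scrR",(430,273),(435,119),.036);m("scrL",(355,273),(352,119),.036)
m("bed",(392,256),(393,141),.034)
m("base",(392,294),(393,96),.034)
m("blocks",(392.5,278),(392.5,116.5),.048)
m("striptip",(399,303),(399,303),.189-.022+.006)
m("dish",(660,0),(660,0),.017)
E
```

```text
scrR [0.5482 0.0348] [ 0.5859 -0.0482] [ 0.567  -0.0067] len 0.0911 yaw 24.4
scrL [0.5911 0.0549] [ 0.6292 -0.0279] [0.6102 0.0135] len 0.0911 yaw 24.7
bed [0.5744 0.0355] [ 0.6028 -0.0271] [0.5886 0.0042] len 0.0687 yaw 24.4
base [0.5639 0.058 ] [ 0.6131 -0.0492] [0.5885 0.0044] len 0.118 yaw 24.6
blocks [0.5694 0.0451] [ 0.6081 -0.0381] [0.5887 0.0035] len 0.0917 yaw 24.9
striptip [0.5754 0.0233] [0.5754 0.0233] [0.5754 0.0233] len 0.0 yaw -0.0
dish [ 0.4965 -0.1628] [ 0.4965 -0.1628] [ 0.4965 -0.1628] len 0.0 yaw -0.0
```

>>> carry_out(commands=[0.3,-0.56,-0.3,-0.1,1,0.3,-0.56,-0.4,0,1,0,0,-0.8,0,1,0,0,-0.8,0,1,0,0,-0.4,0,1,0,0,0,0,1])

```text
time_s: 6.1
tcp_pos: [0.5861, 0.0065, 0.0789]
eef_rot: [179.7, 0.1, -65.2]
contact_force: [-0.2, -0.3, -1.6]
gripper_width: 0.0113
```

>>> carry_out(commands=[0.03,-0.01,-0.3,0,1,0,0,-0.15,0,1,0,0,0,0,1])

```text
time_s: 6.4
tcp_pos: [0.5892, 0.0062, 0.0631]
eef_rot: [180.0, 0.0, -65.1]
contact_force: [-0.3, -0.4, -1.1]
gripper_width: 0.0113
```

>>> carry_out(commands=[-0.02,0,-0.04,0,1,0,0,0,0,1])

```text
time_s: 6.6
tcp_pos: [0.5887, 0.0061, 0.0622]
eef_rot: [-180.0, -0.0, -65.1]
contact_force: [0.1, -0.9, -0.8]
gripper_width: 0.0113
```

>>> carry_out(commands=[0,0,-0.03,0,1,0,0,0,0,0.6,0,0,0,0,0.2,0,0,0,0,0.2,0,0,0.4,0,0.2,-0.14,0.28,0.9,0,0.2,-0.2,0.45,0.9,0,0.2,-0.2,0.45,0.9,0,0.2])

```text
time_s: 7.4
tcp_pos: [0.5666, 0.0534, 0.1858]
eef_rot: [180.0, -0.0, -65.2]
contact_force: [0.4, 0.4, 0.3]
gripper_width: 0.0349
```

```bash
python3 look.py w4
```

```text
7.4 [0.5666 0.0534 0.1858] [ 1.7997e+02 -1.0000e-02 -6.5150e+01] [0.4 0.4 0.3] 0.0349
```

View pics/w4.png

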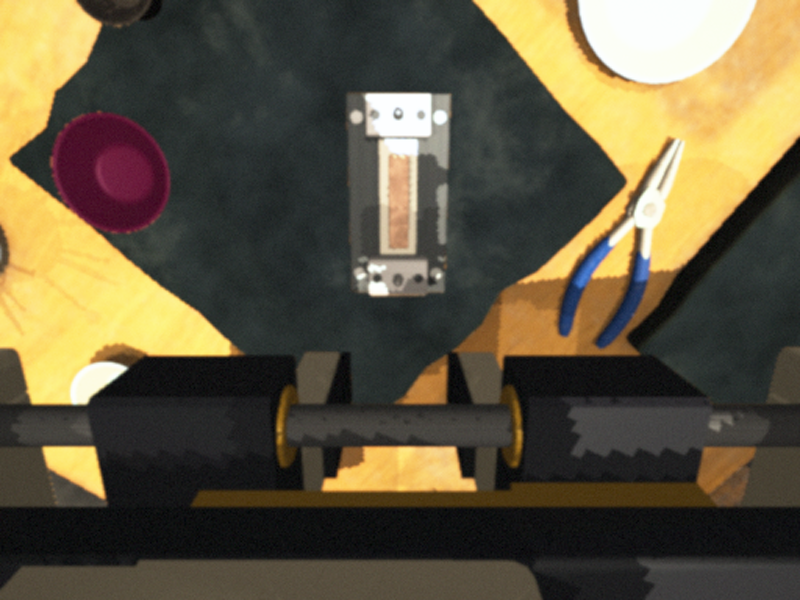

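The strip lies centred on the bed, between about (389,153) and (411,248). Going over to the plate.

>>> carry_out(commands=[-0.49,0.32,0,-0.38,0,-0.49,0.32,0,-0.38,0,-0.49,0.32,0,-0.38,0,-0.49,0.32,-0.2,-0.38,0,-0.49,0.32,-0.4,-0.38,0,-0.49,0.32,-0.5,-0.38,0,-0.49,0.32,-0.5,-0.38,0,-0.49,0.3,-0.5,-0.38,0])

```text
time_s: 8.25
tcp_pos: [0.4095, 0.1553, 0.1002]
eef_rot: [-179.9, 0.0, -77.3]
contact_force: [0.4, 0.5, -1.0]
gripper_width: 0.0437
```

```bash
python3 - <<'E'
from h import *
c=pickle.load(open("w4.pkl","rb"));T=wristT(c,c["s"])
def m(n,a,b,z):
    A,B=[ray(c,np.array(p)/1.5625,z,T)[:2] for p in(a,b)];d=A-B
    print(n,A.round(4),B.round(4),((A+B)/2).round(4),"len",np.linalg.norm(d).round(4),"yaw",np.degrees(np.arctan2(-d[0],d[1])).round(1))
m("scrR",(437,274),(440.5,117),.036);m("scrL",(361,274),(356,117),.036)
m("base",(398,294),(398.5,93),.034);m("bed",(397,256),(398,139),.034)
m("pins",(398,278),(398,111),.060)
m("strip",(398,248),(400,153),.042)
E
python3 look.py w5
```

```text
scrR [0.5472 0.0354] [ 0.5859 -0.0479] [ 0.5666 -0.0063] len 0.0919 yaw 24.9
scrL [0.5904 0.0553] [ 0.6296 -0.0277] [0.61   0.0138] len 0.0919 yaw 25.3
base [0.5637 0.0579] [ 0.6131 -0.0496] [0.5884 0.0042] len 0.1183 yaw 24.7
bed [0.5746 0.0359] [ 0.603  -0.0271] [0.5888 0.0044] len 0.069 yaw 24.3
pins [0.5708 0.0426] [ 0.6083 -0.0386] [0.5895 0.002 ] len 0.0894 yaw 24.8
strip [0.5767 0.0297] [ 0.5986 -0.0204] [0.5877 0.0047] len 0.0547 yaw 23.6
8.25 [0.4095 0.1553 0.1002] [-1.7995e+02  3.0000e-02 -7.7330e+01] [ 0.4  0.5 -1. ] 0.0437
```

View pics/w5.png

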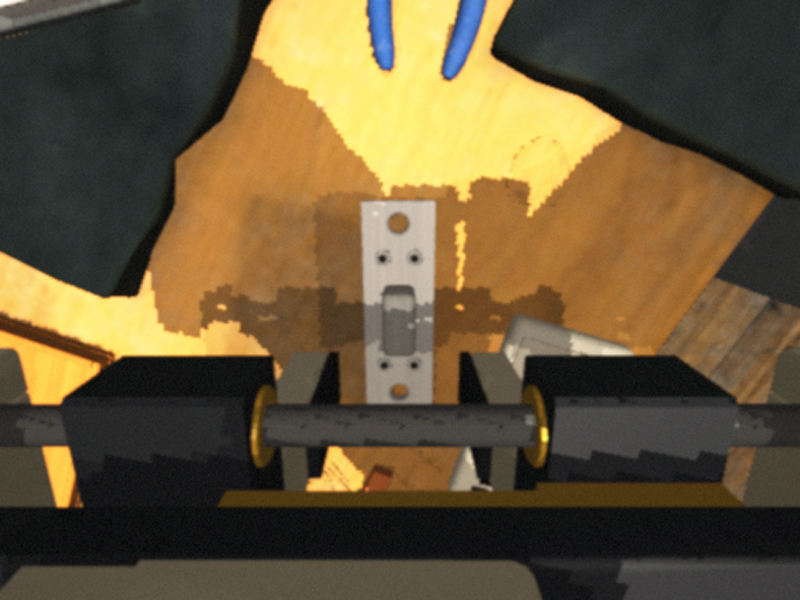

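Both plate holes are visible at (398,222) and (399.5,391), well aligned. The scale's corner is near (508,345).

```bash
python3 - <<'E'
from h import *
c=pickle.load(open("w5.pkl","rb"));T=wristT(c,c["s"])
A,B,S=[ray(c,np.array(p)/1.5625,z,T)[:2] for p,z in(((399.5,391),.006),((398,222),.006),((508,345),.02))]
d=A-B;M=(A+B)/2;print(A,B,M,np.linalg.norm(d),np.degrees(np.arctan2(-d[0],d[1])))
y=np.radians(-77.33);tx=np.array([np.cos(y),np.sin(y)]);ty=np.array([np.sin(y),-np.cos(y)])
t=c["s"]["tcp_pos"][:2]
for v in(M,S):print("tool x,y",(v-t)@tx,(v-t)@ty)
E
```

```text
[0.39858703 0.19750723] [0.41932277 0.10870485] [0.4089549  0.15310604] 0.09119119143183259 13.143316388818821
tool x,y 0.002056463959087529 0.0010574739867171047
tool x,y -0.011018810325646217 0.05500132688411178
```

>>> carry_out(commands=[-0.02,-0.05,-0.7,0.12,0,0,0,-0.7,0,0,0,0,-0.3,0,0,0,0,0,0,0.5,0,0,0,0,1,0,0,0,0,1,0,0,0,0,1,0,0,0,0,1], grip_force=40)

```text
time_s: 9.1
tcp_pos: [0.4099, 0.1533, 0.0334]
eef_rot: [-179.9, 0.1, -76.8]
contact_force: [-1.0, 0.0, 5.4]
gripper_width: 0.0161
```

>>> carry_out(commands=[0,0,0.3,0,1,0,0,0.8,0,1,0,0,0.9,0,1,0.3,-0.25,0.9,0.4,1,0.6,-0.5,0,0.5,1,0.6,-0.5,0,0.5,1,0.6,-0.5,0,0.5,1,0.6,-0.5,0,0.5,1])

```text
time_s: 9.9
tcp_pos: [0.5181, 0.0619, 0.149]
eef_rot: [-180.0, 0.0, -67.1]
contact_force: [-0.4, 0.6, -0.9]
gripper_width: 0.0156
```

>>> carry_out(commands=[0.6,-0.5,0,0.5,1,0.6,-0.5,0,0,1,0.5,-0.43,0,0,1,0,0,0,0,1,0,0,0,0,1])

```text
time_s: 10.4
tcp_pos: [0.585, 0.0051, 0.1481]
eef_rot: [179.9, 0.0, -65.3]
contact_force: [0.7, 0.3, -1.4]
gripper_width: 0.016
```

```bash
python3 look.py w6
```

```text
10.4 [0.585  0.0051 0.1481] [ 1.7994e+02  3.0000e-02 -6.5290e+01] [ 0.7  0.3 -1.4] 0.016
```

View pics/w6.png

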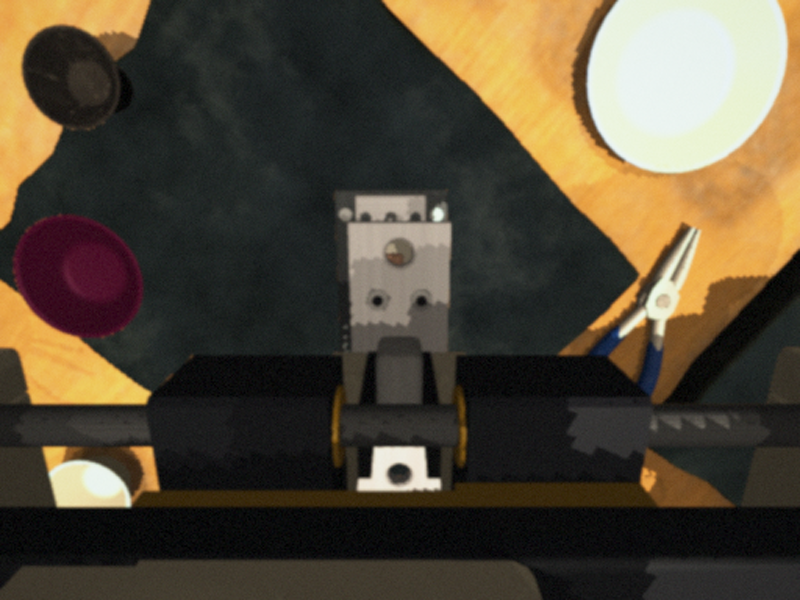

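Both plate holes are visible at (399,251) and (400,473). The far jig screws sit at (346,214) and (438,214), and the base's far edge runs (335,192)-(448,191).

```bash
python3 - <<'E'
from h import *
c=pickle.load(open("w6.pkl","rb"));T=wristT(c,c["s"]);t=c["s"]["tcp_pos"]
f=lambda p,z:ray(c,np.array(p)/1.5625,z,T)[:2]
zt=t[2]-.0334+.006
A,B=f((400,473),zt),f((399,251),zt);d=A-B;M=(A+B)/2
print("plate",M,np.linalg.norm(d),np.degrees(np.arctan2(-d[0],d[1])),"off",M-t[:2])
y=np.radians(24.7);ex=np.array([np.cos(y),np.sin(y)]);ey=np.array([-np.sin(y),np.cos(y)])
for n,p,q,z,dy in(("base",(335,192),(448,191),.034,-.059),("block",(355,195),(426,195),.048,-.057),("scr",(346,214),(438,214),.036,-.0458)):
    a,b=f(p,z),f(q,z);print(n,np.linalg.norm(a-b),"jig centre",(a+b)/2-dy*ey)
E
```

```text
plate [0.58366194 0.00441974] 0.09130919938363832 24.96905669137928 off [-0.00133824 -0.00063327]
base 0.05877834290285359 jig centre [0.58804296 0.00453906]
block 0.03492185526828362 jig centre [0.58879726 0.00358575]
scr 0.04810488686471825 jig centre [0.58858125 0.00277075]
```

>>> carry_out(commands=[0.12,-0.01,-0.4,-0.05,1,0,0,-0.5,0,1,0,0,-0.2,0,1,0,0,0,0,1])

```text
time_s: 10.85
tcp_pos: [0.5889, 0.0056, 0.1037]
eef_rot: [179.9, 0.0, -65.3]
contact_force: [-0.0, 0.2, -1.2]
gripper_width: 0.0155
```

>>> carry_out(commands=[0.02,-0.01,-0.12,0,1,0,0,-0.12,0,1,0,0,-0.1,0,1,0,0,0,0,1])

```text
time_s: 11.25
tcp_pos: [0.5907, 0.0048, 0.0906]
eef_rot: [180.0, 0.0, -65.4]
contact_force: [-0.5, -0.4, -1.5]
gripper_width: 0.0155
```

>>> carry_out(commands=[0,0,-0.08,0,1,0,0,-0.08,0,1,0,0,-0.05,0,1,0,0,0,0,1])

```text
time_s: 11.65
tcp_pos: [0.5908, 0.0048, 0.0821]
eef_rot: [180.0, 0.0, -65.4]
contact_force: [0.3, 0.0, -1.4]
gripper_width: 0.0155
```

>>> carry_out(commands=[0,0,-0.03,0,1,0,0,-0.02,0,1,0,0,0,0,1])

```text
time_s: 11.95
tcp_pos: [0.591, 0.0048, 0.0815]
eef_rot: [-180.0, -0.0, -65.4]
contact_force: [-3.4, -0.2, 5.9]
gripper_width: 0.0156
```

Contact is felt at the expected height. Releasing.

>>> carry_out(commands=[0,0,0,0,0.5,0,0,0,0,0,0,0,0,0,0,0,0,0.5,0,0,-0.1,0.2,0.9,0,0,-0.2,0.45,0.9,0,0,-0.25,0.5,0.4,0,0,0,0,0,0,0])

```text
time_s: 12.75
tcp_pos: [0.5699, 0.0528, 0.1918]
eef_rot: [-179.7, -0.0, -65.3]
contact_force: [0.6, 0.4, 0.1]
gripper_width: 0.0436
```

```bash
python3 look.py w7
```

```text
12.75 [0.5699 0.0528 0.1918] [-1.7967e+02 -2.0000e-02 -6.5280e+01] [0.6 0.4 0.1] 0.0436
```

View pics/w7.png

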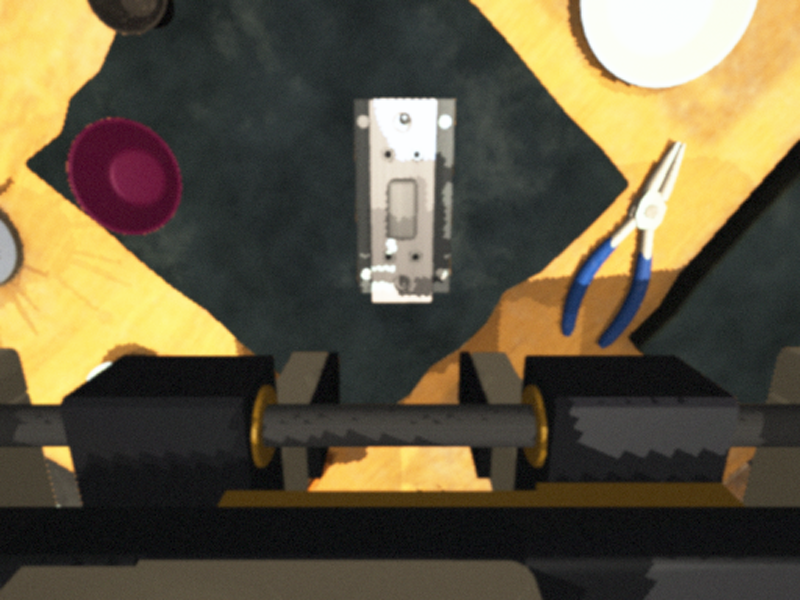

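The plate is seated, with a pin visible in the far hole at (404,118). Next the long strip.

>>> carry_out(commands=[-0.35,0.5,0,-0.73,0,-0.35,0.5,0,-0.73,0,-0.35,0.5,0,-0.73,0,-0.35,0.5,0,-0.73,0,-0.35,0.5,0,-0.73,0,-0.35,0.5,0,-0.73,0,-0.35,0.5,-0.3,-0.73,0,-0.35,0.5,-0.5,-0.73,0])

```text
time_s: 13.6
tcp_pos: [0.457, 0.2114, 0.1562]
eef_rot: [-180.0, 0.0, -88.9]
contact_force: [0.6, 0.2, -1.3]
gripper_width: 0.0439
```

>>> carry_out(commands=[-0.35,0.5,-0.5,-0.73,0,-0.35,0.5,-0.5,-0.73,0,-0.35,0.5,-0.5,-0.73,0,-0.3,0.49,-0.5,-0.73,0,0,0,-0.3,0,0,0,0,0,0,0])

```text
time_s: 14.2
tcp_pos: [0.4019, 0.289, 0.0619]
eef_rot: [179.9, -0.3, -100.4]
contact_force: [0.9, 0.1, -0.4]
gripper_width: 0.0443
```

```bash
python3 look.py w8
```

```text
14.2 [0.4019 0.289  0.0619] [ 179.87   -0.28 -100.39] [ 0.9  0.1 -0.4] 0.0443
```

View pics/w8.png

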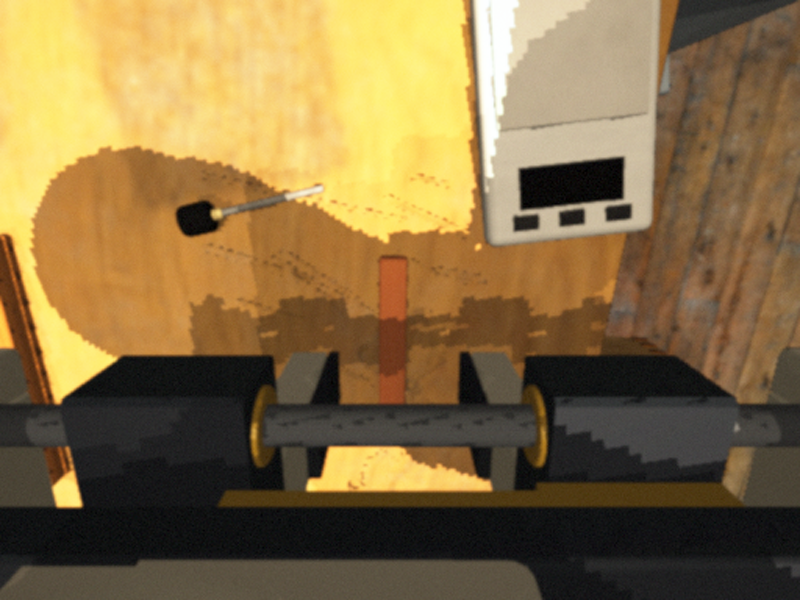

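The strip sits centred between the jaws, its end at (393,257).

>>> carry_out(commands=[0.05,0.08,-0.6,0,0,0,0,-0.3,0,0,0,0,0,0,0.5,0,0,0,0,1,0,0,0,0,1,0,0,0,0,1,0,0,0,0,1,0,0,0,0,1], grip_force=25)

```text
time_s: 15.05
tcp_pos: [0.4055, 0.294, 0.0305]
eef_rot: [-179.9, 0.0, -100.4]
contact_force: [-4.4, -4.9, 22.7]
gripper_width: 0.0056
```

The fingers read 5.6 mm with 23 N upward, so the grip went wrong. Looking.

```bash
python3 look.py w9
```

```text
15.05 [0.4055 0.294  0.0305] [-1.7994e+02  5.0000e-02 -1.0037e+02] [-4.4 -4.9 22.7] 0.0056
```

View pics/w9.png

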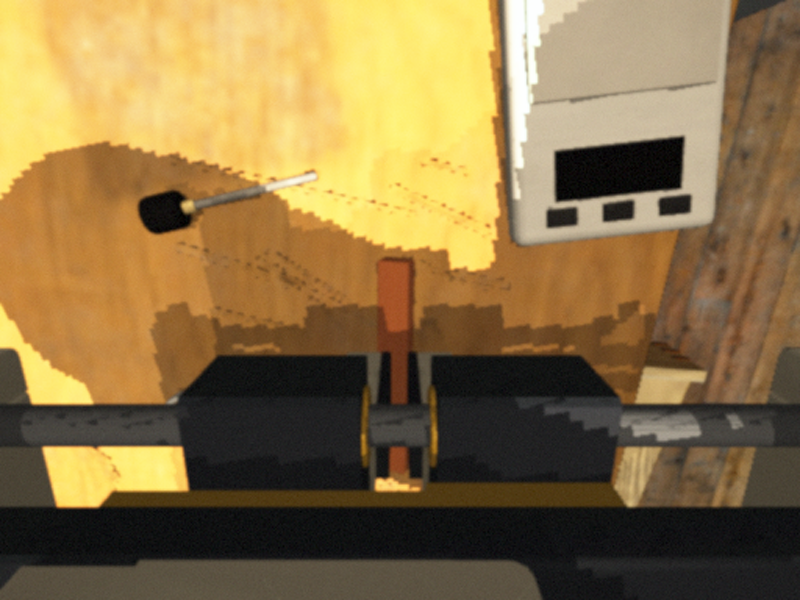

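The fingers closed on top of the strip, with the tips a touch too high. The strip still lies in place, so reopening and going lower.

>>> carry_out(commands=[0,0,0.1,0,0.6,0,0,0.1,0,0.2,0,0,0,0,0,0,0,0,0,0])

```text
time_s: 15.5
tcp_pos: [0.405, 0.2937, 0.0366]
eef_rot: [-180.0, 0.0, -100.4]
contact_force: [0.2, 0.4, -1.0]
gripper_width: 0.0321
```

>>> carry_out(commands=[0,0,-0.2,0,0,0,0,-0.1,0,0,0,0,0,0,0,0,0,0,0,0])

```text
time_s: 15.9
tcp_pos: [0.4049, 0.2934, 0.0241]
eef_rot: [180.0, -0.1, -100.4]
contact_force: [0.3, 0.1, 0.3]
gripper_width: 0.0436
```

>>> carry_out(commands=[0,0,0,0,0.7,0,0,0,0,0.7,0,0,0,0,1,0,0,0,0,1,0,0,0,0,1,0,0,0,0,1,0,0,0,0,1], grip_force=25)

```text
time_s: 16.6
tcp_pos: [0.405, 0.2937, 0.0247]
eef_rot: [-180.0, 0.0, -100.4]
contact_force: [-0.1, -1.0, 1.9]
gripper_width: 0.0118
```

>>> carry_out(commands=[0,0,0.5,0,1,0,0,0.9,0,1,0.5,0.06,0.9,0,1,0.75,0.06,0.9,0,1,0.75,0.07,0.9,0,1,0.75,0.07,0,0,1,0.75,0.07,0,0,1,0.75,0.07,0,0,1])

```text
time_s: 17.4
tcp_pos: [0.576, 0.3096, 0.1887]
eef_rot: [180.0, 0.0, -100.4]
contact_force: [0.5, 1.3, -1.0]
gripper_width: 0.0115
```

>>> carry_out(commands=[0.75,0,0,0,1,0,0,0,0,1,0,0,0,0,1])

```text
time_s: 17.7
tcp_pos: [0.6049, 0.3091, 0.1873]
eef_rot: [179.9, -0.1, -100.5]
contact_force: [0.0, -0.8, -1.2]
gripper_width: 0.0118
```

```bash
python3 look.py w10
```

```text
17.7 [0.6049 0.3091 0.1873] [ 1.7992e+02 -8.0000e-02 -1.0051e+02] [ 0.  -0.8 -1.2] 0.0118
```

View pics/w10.png

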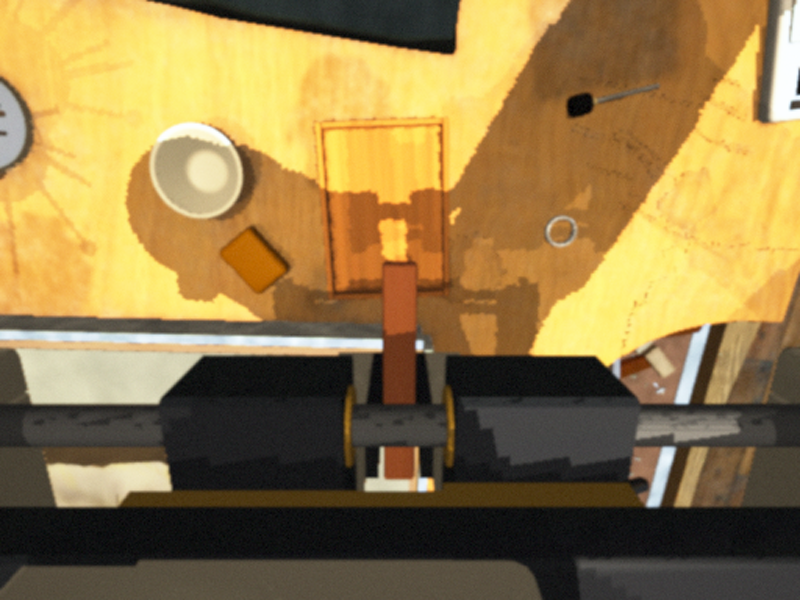

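The tray's rim corners are at (316,120), (446,119), (445,294), (331,298). The long strip is held square from (400,262) to (400,478), and the ring is at (561,231).

```bash
python3 - <<'E'
from h import *
c=pickle.load(open("w10.pkl","rb"));T=wristT(c,c["s"]);t=c["s"]["tcp_pos"]
f=lambda p,z:ray(c,np.array(p)/1.5625,z,T)[:2]
C=np.array([f(p,.014) for p in((316,120),(446,119),(445,294),(331,298))]);print(C.round(4),C.mean(0))
d=(C[2]+C[3]-C[0]-C[1])/2;print(np.linalg.norm(d),np.degrees(np.arctan2(-d[0],d[1])),[np.linalg.norm(C[0]-C[1]),np.linalg.norm(C[2]-C[3])])
a,b=f((400,478),t[2]-.0165),f((400,262),t[2]-.0165);print("strip",a,b,(a+b)/2-t[:2],np.linalg.norm(a-b))
print("ring",f((561,231),.006))
E
```

```text
[[0.6356 0.2005]
 [0.5565 0.2146]
 [0.5745 0.3256]
 [0.652  0.3141]] [0.6046289  0.26368491]
0.11358837845351341 -8.71935875188868 [np.float64(0.08036562792418876), np.float64(0.07831863010479306)]
strip [0.61055466 0.34766832] [0.59534581 0.26536852] [-0.00197463 -0.00253277] 0.08369328841756325
ring [0.49002377 0.2985043 ]
```

>>> carry_out(commands=[0.04,-0.55,-0.1,0.3,1,0,-0.53,-0.5,0,1,0,0,-0.8,0,1,0,0,-0.8,0,1,0,0,-0.8,0,1,0,0,-0.5,0,1,0,0,0,0,1])

```text
time_s: 18.45
tcp_pos: [0.6039, 0.2654, 0.0457]
eef_rot: [179.8, -0.2, -99.2]
contact_force: [-0.1, 0.2, -1.8]
gripper_width: 0.0114
```

>>> carry_out(commands=[0.03,0,-0.25,0,1,0,0,-0.1,0,1,0,0,0,0,1])

```text
time_s: 18.75
tcp_pos: [0.6078, 0.2666, 0.035]
eef_rot: [-180.0, 0.0, -99.2]
contact_force: [-0.5, -0.5, -0.3]
gripper_width: 0.0115
```

>>> carry_out(commands=[0,0,-0.1,0,1,0,0,0,0,1])

```text
time_s: 18.95
tcp_pos: [0.6078, 0.2665, 0.0307]
eef_rot: [-180.0, 0.0, -99.2]
contact_force: [0.7, -0.1, -0.7]
gripper_width: 0.0118
```

>>> carry_out(commands=[0,0,-0.02,0,0.5,0,0,0,0,0.5,0,0,0,0,0.5,0,0,0.3,0,0.5,0,0,0.8,0,0.5,-0.3,0.1,0.8,0,0.5,-0.6,0.2,0,0,0,-0.6,0.2,0,0,0])

```text
time_s: 19.75
tcp_pos: [0.5481, 0.2871, 0.1081]
eef_rot: [-179.9, 0.2, -99.3]
contact_force: [-0.2, 0.0, -0.4]
gripper_width: 0.033
```

>>> carry_out(commands=[-0.75,0.14,-0.2,0,0,-0.7,0.14,-0.6,0,0,0,0,-0.8,0,0,0,0,-0.2,0,0,0,0,0,0,0])

```text
time_s: 20.25
tcp_pos: [0.4898, 0.2974, 0.0335]
eef_rot: [180.0, -0.1, -99.2]
contact_force: [0.5, -1.0, 0.6]
gripper_width: 0.0439
```

>>> carry_out(commands=[0,0.02,-0.2,0,0,0,0,-0.03,0,0,0,0,0,0,0])

```text
time_s: 20.55
tcp_pos: [0.4903, 0.2985, 0.0249]
eef_rot: [-180.0, 0.0, -99.3]
contact_force: [1.0, -0.3, -0.1]
gripper_width: 0.0436
```

>>> carry_out(commands=[-0.02,0,-0.04,0,0.3,0,0,0,0,0.4,0,0,0,0,0.7,0,0,0,0,1,0,0,0,0,1,0,0,0,0,1,0,0,0,0,1], grip_force=15)

```text
time_s: 21.25
tcp_pos: [0.4891, 0.2985, 0.0231]
eef_rot: [-180.0, 0.0, -99.2]
contact_force: [-0.6, -0.4, 1.3]
gripper_width: 0.0189
```

>>> carry_out(commands=[0,0,0,0,1,0,0,0,0,1,0,0,0.2,0,1,0,0,0.4,0,1,0,0,0,0,1])

```text
time_s: 21.75
tcp_pos: [0.4899, 0.2994, 0.049]
eef_rot: [-179.9, 0.1, -99.2]
contact_force: [-0.1, 0.2, 0.8]
gripper_width: 0.0192
```

```bash
python3 - <<'E'
from h import *
c=pickle.load(open("w6.pkl","rb"));T=wristT(c,c["s"])
f=lambda p,z:ray(c,np.array(p)/1.5625,z,T)[:2].round(4)
print("dish L,R,bot",f((587,80),.017),f((787,80),.017),f((680,173),.017),"floor c",f((670,72),.005))
d=pickle.load(open("d0.pkl","rb"))
for n,p in(("scene",(545,250)),("scene",(655,370)),("side",(410,215)),("side",(572,250))):print(n,ray(d[n],np.array(p)/1.5625,.0 if n=="scene" else .03).round(3))
E
```

```text
dish L,R,bot [ 0.5434 -0.1423] [ 0.4486 -0.1859] [ 0.4725 -0.1233] floor c [ 0.5013 -0.1681]
scene [ 0.506 -0.255  0.   ]
scene [ 0.228 -0.207 -0.   ]
side [ 0.536 -0.274  0.03 ]
side [ 0.217 -0.21   0.03 ]
```

>>> carry_out(commands=[0,-0.3,0.8,0,1,0,-0.9,0.8,0,1,0,-1,0.8,0,1,0,-1,0.2,0,1,0.02,-1,0,0,1,0.02,-1,0,0,1,0.02,-1,0,0,1,0.02,-1,0,0,1])

```text
time_s: 22.55
tcp_pos: [0.4918, 0.0099, 0.1503]
eef_rot: [-180.0, 0.0, -99.2]
contact_force: [2.5, 0.2, -0.4]
gripper_width: 0.0191
```

>>> carry_out(commands=[0.08,-1,0,0,1,0.08,-1,0,0,1,0.05,-1,0,0,1,0,-0.6,0,0,1,0,-0.3,-0.3,0,1,0,-0.05,-0.8,0,1,0,0,-0.8,0,1,0,0,-0.3,0,1])

```text
time_s: 23.35
tcp_pos: [0.4983, -0.1464, 0.0589]
eef_rot: [179.7, -0.0, -99.3]
contact_force: [-0.0, 0.2, -0.5]
gripper_width: 0.019
```

>>> carry_out(commands=[0,0,-0.3,0,1,0,0,-0.2,0,1,0,0,0,0,1])

```text
time_s: 23.65
tcp_pos: [0.5005, -0.1463, 0.0417]
eef_rot: [180.0, -0.0, -99.2]
contact_force: [-0.8, -0.3, 0.4]
gripper_width: 0.0191
```

>>> carry_out(commands=[0,0,-0.17,0,1,0,0,0,0,1,0,0,0,0,0.35,0,0,0,0,0.35,0,0,0,0,0.35,0,0,0.3,0,0.35,0,0.2,0.8,0,0.35,0,0.5,0.8,0,0.35])

```text
time_s: 24.45
tcp_pos: [0.5001, -0.1192, 0.1126]
eef_rot: [179.9, -0.0, -99.3]
contact_force: [-0.2, 0.7, 0.7]
gripper_width: 0.0284
```

>>> carry_out(commands=[0,0.6,0.8,0,0,0,0.6,0.6,0,0,0,0.6,0,0,0,-0.3,0.6,0,0,0,-0.3,0.5,0,0,0,0,0,0,0,0])

```text
time_s: 25.05
tcp_pos: [0.4756, -0.0011, 0.1686]
eef_rot: [-179.9, 0.1, -99.1]
contact_force: [-0.3, 1.0, 0.1]
gripper_width: 0.0436
```

```bash
python3 look.py w11; python3 - <<'E'
from plant import cams
import cv2,numpy as np
a=cams.capture("scene")["frame"];b=cams.capture("side")["frame"]
w=cv2.imread("pics/w11.png")
A=cv2.resize(a[120:320,120:370,::-1],(400,320),interpolation=2);B=cv2.resize(b[140:320,120:345,::-1],(400,320),interpolation=2)
cv2.imwrite("pics/fin.png",np.vstack([np.hstack([A,B]),cv2.resize(w[:400],(560,280)).repeat(1,0) if 0 else np.hstack([cv2.resize(w[:400],(560,280)),np.zeros((280,240,3),np.uint8)])]))
E
```

```text
25.05 [ 0.4756 -0.0011  0.1686] [-1.7994e+02  6.0000e-02 -9.9120e+01] [-0.3  1.   0.1] 0.0436
```

View pics/fin.png

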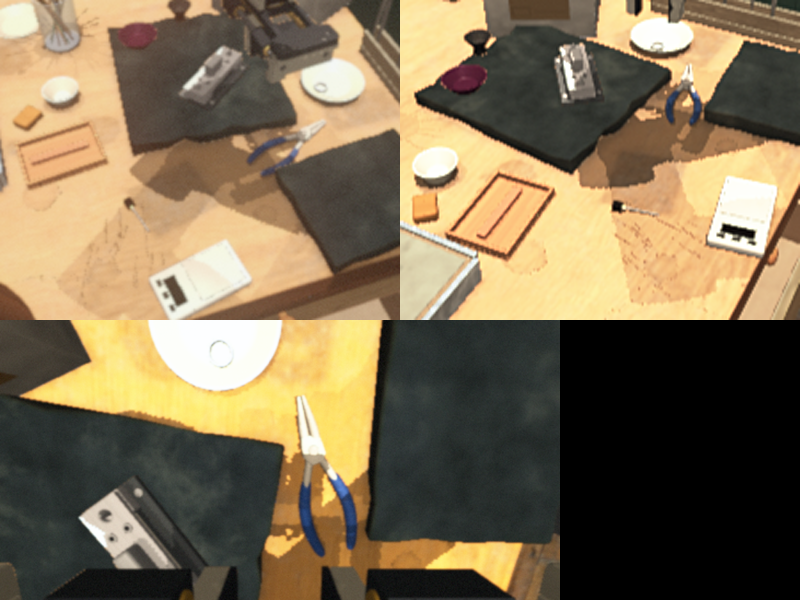

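The ring is in the dish at (220,354), the long strip is flat in the tray, and the plate is on the jig with its pin through the hole. One numeric ring check, then hand in.

```bash
python3 - <<'E'
from h import *
from plant import r
c=pickle.load(open("w11.pkl","rb"));T=wristT(c,c["s"])
p=ray(c,np.array((314,48.6))/1.5625,.011,T);d=np.hypot(*(p[:2]-[.499,-.168]));print(p,d)
if d<.033: print(r.close_job())
E
```

```text
[ 0.50021222 -0.14402642  0.011     ] 0.024004204503640394
the job is handed in; nothing more can be done
None
```

I placed all four pieces and handed the job in at about 25 s of robot time. No verdict comes back, so these are my last checks.

- **Short strip:** It went onto the jig bed first, measured about 1 mm from centre and 1° off its axis before the plate went on. I could not see it again under the plate.
- **Drilling plate:** It met the blocks at the expected height, with about 6 N upward. Afterwards a pin showed in the far hole and the plate looked flat. I did not see the near pin clearly and did not re-measure the plate's position after release.
- **Long strip:** The first grip failed because the fingers closed on top of it, with 23 N upward. I reopened, went lower and gripped it properly. The final pictures show it flat inside the tray.
- **Ring:** It lies in the near dish, about 24 mm from the centre against a limit of 40 mm. I released it off-centre on purpose, to keep the wrist camera away from the file rack.

The tray position differed by up to 1 cm between views, so I used the closest one. At hand-in the gripper was open and clear of everything, about 17 cm above the bench.

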